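# Reseat the filter panel of the watchmaker's dust extractor

## Task

On the watchmaker's bench dust extractor, swing the red latch lever well outwards to free the hinged dust cover and raise the cover by its bar until it stands open past upright. Then turn the orange quarter-turn fastener clockwise until its slot lines up with the two red marks, and after that push the white filter panel at its green pad fully home against its frame, so that its fresh gasket can bond. Finish while still holding the panel pressed home, and leave the jar, the loupe and the movement holder standing where they are.

Things in the scene. Friction and masses are not known exactly. Their poses are not given: they have to be found in the camera images.
- extractor: low blue box of the dust extractor, fixed to the bench, 190 (its x) x 310 (its y) x 55 mm high; origin on the bench surface under the centre of the cover (the box reaches from y -135 to +175 mm, x -95 to +95 mm). Its -x side is the front, facing the robot; z up. All other extractor parts turn with its yaw.
- latch (a joint): red latch lever on the deck at the cover's +y side, on a vertical pin at x +50, y +150 mm of the extractor. 0 = closed: it points to -x and its nose holds the cover's steel keeper down; grows as it swings outwards (clockwise from above, tip towards +y), clear of the keeper from about 0.6, stop at 1.6 rad (pointing to +y). Starts at 0 to 0.12. Friction 0.05 N m, stays where left.
- latch_grip (a point): grip point on the black upright post (12 mm thick round, 34 mm tall, its top 12 mm above this point, the lever's upper face 22 mm below it) at the lever's tip, 80 mm from the pin, 95 mm above the bench; 32 mm of free room between post and cover when closed
- latch_pivot (a point): point on the latch lever's vertical pin axis at the height of latch_grip
- cover (a joint): hinged dust cover (clear top, blue sides; 150 x 220 x 55 mm, about 0.25 kg) over the panel. 0 = closed, grows as it opens upward about a level hinge (along the extractor's y) at its far edge, 1.57 = upright, stop at 1.92 rad (leaning back, away from the robot). Stiff hinge (0.3 N m): stays at any angle it is left at.
- cover_handle (a point): middle of the cover's steel bar handle: round bar 10 mm thick, along the extractor's y, 80 mm free between its two posts, 30 mm clear of the cover's front; when closed 185 mm nearer the robot than the hinge and 30 mm above it (85 mm above the bench). Moves with the cover; the round bar can turn between the fingers as the cover swings.
- cover_hinge (a point): middle of the cover's hinge axis, 55 mm above the bench, at x +75, y 0 mm of the extractor
- fastener (a joint): orange quarter-turn wing fastener; its stud rises from the frame through the panel, under the cover, at x -20, y +50 mm of the extractor. Grows clockwise from above. 0 = wing and slot along the extractor's y; 1.571 = slot lined up with the red marks (along its x). Starts at 0.1 to 0.6, stops only at 0 and 1.95. Friction 0.06 N m, stays where left; does not move down with the panel.
- fastener_grip (a point): on the fastener's axis, 6 mm below the top of the wing, 93 mm above the bench. The wing is a flat bar 40 mm long, 12 mm thick, 24 mm tall, with a black slot line along its top; the panel's top lies 26 mm below this point (do not press it while turning). The point turns with the wing: its y axis lies along the wing.
- panel (a joint): white filter panel, 118 x 192 mm, 6 mm thick, in an aluminium frame under the cover, riding on a springy gasket. 0 = standing 6 mm proud of the frame; grows as it is pushed straight down; 0.006 m = fully home, flush with the frame (hard stop). Needs about 2 N to start and 8 N to be fully home; it springs back when let go.
- panel_pad (a point): top centre of the green round push pad (36 mm across, 2 mm high) on the panel, at x -20, y -50 mm of the extractor, 69 mm above the bench while the panel stands proud; moves down with the panel. Push here with the closed fingertips.
- jar: small glass jar with aluminium lid, 44 mm across, 55 mm tall, loose bystander; origin at the centre of its underside
- loupe: black eye loupe, a cone 42 mm across, 36 mm tall, loose bystander; origin at the centre of its underside
- holder: round brass movement holder, 48 mm across, 30 mm tall, loose bystander; origin at the centre of its underside

How it is judged:
By the outcome, as a careful person would: the job done as asked, in the order asked, and still so for the second after the job is handed in, while the arm keeps its last pose, push and grip.
It also fails if it takes over 72 s, if anything falls off the work surface, if the arm or the gripper's body presses on something with over 40 N, if the wrist force passes 120 N, or if a joint passes its speed limit or range.

## Robot

A 7-joint arm with a two-finger parallel gripper is mounted at the origin on the work surface. World frame = base frame: x ahead of the robot, y to its left, z up, the work surface at z = 0. Lengths are in m, angles in rad, forces in N, time in s.
With the tool pointing down it reaches from about 0.4 to 0.925 m from the base axis. Payload 5.6 kg.
Tool frame: the origin (TCP) lies at the very end of the fingers, on their centre line; the grasp point (between the pads) lies 19 mm behind it (robot.grip_depth is the distance from the TCP to the grasp point, in m); z points along the fingers, y is the line along which they close (so a half turn about z gives the same grasp; the last joint's range is limited). The gripper opens to 85 mm and grips with 20 to 120 N. Pads are 22 mm wide; open, the fingers measure 114 mm over their backs; the gripper's body (76 mm by 85 mm) begins 54 mm behind the grasp point. The pads swing forward as they close: fully open they stand 13 mm farther back than shut.
Start: joints at [1.268, 0.468, -0.012, 1.603, 0.006, 1.071, -0.056], TCP at [0.167, -0.628, 0.231] pointing down, gripper open.
Joint ranges: [-2.53, 2.53], [-0.31, 2.02], [-1.57, 1.55], [0.28, 2.44], [-1.29, 4.43], [0.15, 1.84], [-2.92, 2.92]. Speed limits (rad/s): [2.57, 2.57, 3.14, 3.14, 3.14, 3.14, 3.14].

## Interface

Orientations are given as a 3x3 rotation matrix whose columns are the frame's x, y, z axes.
In Python, from plant import robot gives the robot as it stands. The module is installed in compiled form; this text tells all that it offers.
- The arm moves only by the tool step_arm, never from a script. Its argument "targets" is a list of rows, each a list of 3 entries, a list of its own where there are three numbers: the opening, from 0 (shut) to 1 (fully open), then the shift along the tool's x, y, z in m, then the turn, a rotation vector about the tool's x, y, z in degrees. A call has 1 to 5 rows; each row shifts and turns the commanded pose from where the row before left it, along the tool's axes as they then stand; what a row does not reach is not made up. A row lasts 1/12 s, in which the tool goes at most 41.7 mm and 7.16 degrees, less where a joint would pass 70% of its speed; a pose out of reach is approached as far as the arm can. A call is refused whole if a number of a shift passes 0.0417 or a number of a turn 7.16, either way. A call with a gripper value outside its range is refused whole. The fingers move at their own pace and stop on an object; "newtons" is the grip in N (left out, the last holds). Time passes only in rows, so rows that do not move let the fingers close. It gives the time, the measured TCP pose, the force, the opening and the grip force at its end, in the units of the state.
- robot.state(): the state, without advancing time (a new reading comes with each control period).
- robot.grab_frame(name): name is "scene" or "top"; returns a dict with "color" (480x640x3 uint8, red, green, blue), "K" (3x3 intrinsics, pixels), "cam_to_world" (4x4, takes a point from camera to world coordinates). Camera axes: x right, y up, looking along -z (the intrinsics and any distortion apply to the point x, -y, -z); pixel columns grow to the right and rows downward; lengths in m; the calibration is good to about 2 mm. A picture is of the moment at which its call begins. There is no depth.
- robot.job_done(): hands the job in; it is judged then, once.
Trained networks look in the newest picture that a camera, given by its name, has taken for a name from the list of things; names that differ only in an ending like _2 or _b are one class to them, and where a whole thing is asked for, a point or a joint stands for the part that bears it (a point fixed in the world has none). Each returns a list of dicts, best first, with "confidence" (0 to 1); they miss things now and then, are a little off and sometimes report something else, mostly with a low value. They report only what shows in the picture. A call takes as long as a camera call.
- robot.trace(target, camera): "mask" (480x640 bool, what is visible of it) and "bbox" ([left, top, right, bottom] in pixels, round what is visible of it).
The state is a dict: "clock": time; "joint_positions": joint angles; "qd": joint speeds; "tau": joint torques, N m; "eef_pos": TCP position; "eef_rot": TCP orientation; "ft_force": force on the tool from outside, world axes, zero at the start; "ft_torque": the same for the moment, N m; "opening": finger opening in m; "gripper_force": force on a finger pad.
Only numpy, scipy, OpenCV 4.12 (cv2) and the standard library are available. Lean on these libraries where they do the work, as an engineer would, in place of code of your own. Each camera call takes 0.05 s, during which the arm holds its last target. There are 200 camera calls.

## Working session

There is one attempt and no reset: what is moved stays moved. The work goes in short steps, Python scripts to look and compute and a tool call to move; the robot and the scene stay as the last step left them, time stands still between calls to the robot, and variables do not carry over. Pictures are saved under pics/ and viewed, at most 10 in all, crops included, and the job is handed in when it is done.

Besides the shell and the picture viewer there is one more tool, called after "Call:" as a command line: name --argument value ..., lists and objects as JSON in quotes. step_arm: Moves the arm, as the interface text tells. Its arguments: {"type":"object","properties":{"targets":{"type":"array","items":{"type":"array"}},"newtons":{"type":"number"}},"required":["targets"]}

```bash
mkdir -p pics; python3 - <<'E'
from plant import robot
import cv2,numpy as np
s=robot.state();print({k:np.round(v,3).tolist() for k,v in s.items()})
for n in("scene","top"):
    f=robot.grab_frame(n);cv2.imwrite(f"pics/{n}0.png",f["color"][:,:,::-1]);print(n,f["K"].tolist(),np.round(f["cam_to_world"],3).tolist())
    for t in("extractor","latch","cover","cover_handle","fastener","panel_pad","jar","loupe","holder","panel"):
        r=robot.trace(t,n)
        print(t,[(round(q["confidence"],2),q["bbox"],np.round(np.argwhere(q["mask"]).mean(0)[::-1]).tolist()) for q in r[:2]])
E
```

```text
{'clock': 0.0, 'joint_positions': [1.268, 0.468, -0.012, 1.604, 0.006, 1.071, -0.056], 'qd': [0.001, -0.0, 0.0, 0.0, -0.0, -0.0, 0.001], 'tau': [-0.0, -53.238, 0.021, -25.13, 0.012, 0.008, 0.0], 'eef_pos': [0.167, -0.628, 0.23], 'eef_rot': [[0.966, 0.257, -0.001], [0.257, -0.966, 0.002], [-0.0, -0.002, -1.0]], 'ft_force': [0.353, -0.212, -0.297], 'ft_torque': [-0.023, 0.003, -0.011], 'gripper_force': 0.0, 'opening': 0.085}
scene [[524.9511459509453, 0.0, 311.2959328392612], [0.0, 524.9511459509453, 237.08519596180957], [0.0, 0.0, 1.0]] [[0.879, -0.337, 0.336, 0.908], [0.476, 0.596, -0.646, -0.629], [0.017, 0.728, 0.685, 0.822], [0.0, 0.0, 0.0, 1.0]]
extractor [(0.41, [326.7, 195.8, 361.8, 234.9], [343.0, 216.0])]
latch [(0.61, [327.3, 194.2, 363.1, 235.9], [345.0, 217.0])]
cover [(0.89, [225.6, 195.8, 359.2, 307.7], [290.0, 250.0]), (0.44, [325.8, 196.4, 362.5, 235.0], [344.0, 217.0])]
cover_handle [(0.68, [225.7, 196.9, 355.4, 304.7], [291.0, 250.0]), (0.2, [223.1, 337.2, 248.2, 366.5], [236.0, 352.0])]
fastener []
panel_pad []
jar [(0.92, [172.4, 294.6, 200.8, 330.4], [185.0, 314.0
[... 452 characters left out ...]
1.5, 233.7], [177.0, 222.0])]
latch [(0.64, [242.8, 206.2, 270.6, 260.8], [256.0, 235.0]), (0.48, [258.7, 208.9, 382.6, 315.6], [322.0, 257.0])]
cover [(0.91, [258.8, 209.8, 382.0, 311.5], [322.0, 257.0])]
cover_handle [(0.72, [261.5, 209.4, 385.3, 316.7], [322.0, 257.0])]
fastener []
panel_pad [(0.15, [234.2, 198.8, 395.8, 315.4], [315.0, 256.0])]
jar [(0.7, [407.1, 307.1, 426.6, 325.1], [416.0, 315.0])]
loupe [(0.73, [414.5, 248.0, 434.2, 267.1], [422.0, 257.0]), (0.29, [262.4, 207.7, 382.3, 316.2], [322.0, 257.0])]
holder [(0.83, [164.0, 211.7, 187.8, 234.9], [178.0, 223.0]), (0.42, [406.0, 305.8, 428.4, 322.9], [416.0, 315.0])]
panel [(0.71, [244.9, 212.5, 267.3, 260.9], [256.0, 235.0])]
```

```bash
python3 - <<'E'
import cv2
a=cv2.imread("pics/top0.png")[180:340,150:450];cv2.imwrite("pics/t0c.png",cv2.resize(a,(750,400),interpolation=cv2.INTER_CUBIC))
a=cv2.imread("pics/scene0.png")[160:380,150:420];cv2.imwrite("pics/s0c.png",cv2.resize(a,None,fx=2.7,fy=2.7,interpolation=cv2.INTER_CUBIC))
E
```

```text
(no output)
```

View pics/t0c.png

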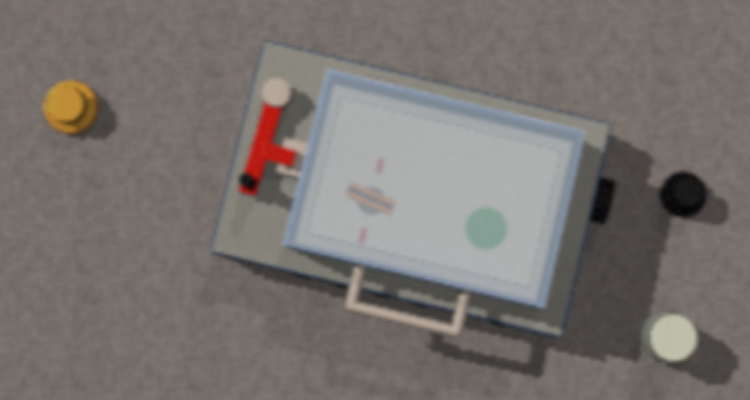

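View pics/s0c.png

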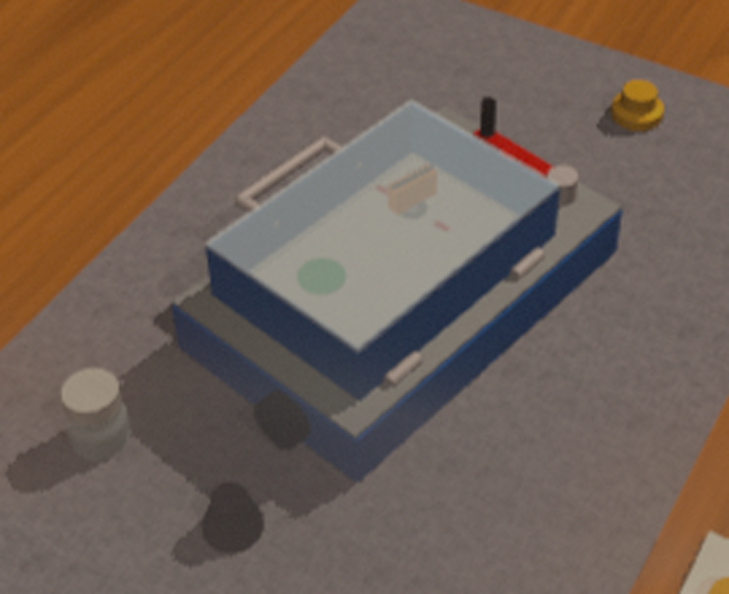

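```bash
cat >h.py <<'E'
import numpy as np,cv2
from scipy.optimize import least_squares
from scipy.spatial.transform import Rotation as Ro
CAL={"scene":None,"top":None}
def proj(f,P):
    P=np.atleast_2d(P);T=np.linalg.inv(f["cam_to_world"]);c=P@T[:3,:3].T+T[:3,3]
    K=f["K"];return np.c_[K[0,0]*c[:,0]/-c[:,2]+K[0,2],K[1,1]*-c[:,1]/-c[:,2]+K[1,2]]
def ray(f,uv,z):
    K=f["K"];d=np.array([(uv[0]-K[0,2])/K[0,0],-(uv[1]-K[1,2])/K[1,1],-1]);T=f["cam_to_world"]
    d=T[:3,:3]@d;o=T[:3,3];return o+d*(z-o[2])/d[2]
def E2W(p,q):
    q=np.atleast_2d(q);c,s=np.cos(p[2]),np.sin(p[2])
    return np.c_[p[0]+c*q[:,0]-s*q[:,1],p[1]+s*q[:,0]+c*q[:,1],q[:,2]]
E
python3 - <<'E'
from h import *
from plant import robot
fs={n:robot.grab_frame(n) for n in("scene","top")}
t=lambda u,v:(150+u/2.5,180+v/2.5)
s=lambda u,v:(150+u/2.7,160+v/2.7)
D=[("top",t(265,42),(.095,.175,.055)),("top",t(607,122),(.095,-.135,.055)),("top",t(560,333),(-.095,-.135,.055)),("top",t(213,252),(-.095,.175,.055)),
("top",t(327,70),(.075,.11,.11)),("top",t(585,128),(.075,-.11,.11)),("top",t(545,305),(-.075,-.11,.11)),("top",t(285,245),(-.075,.11,.11)),
("scene",s(620,210),(.095,.175,.055)),("scene",s(357,437),(.095,-.135,.055)),("scene",s(175,305),(-.095,-.135,.055)),
("scene",s(411,102),(-.075,.11,.11)),("scene",s(560,190),(.075,.11,.11)),("scene",s(358,348),(.075,-.11,.11)),("scene",s(208,245),(-.075,-.11,.11))]
def res(p,D=D): return np.concatenate([(proj(fs[n],E2W(p,q))[0]-uv) for n,uv,q in D])
for sel in (D,[d for d in D if d[0]=="top"],[d for d in D if d[0]=="scene"]):
    r=least_squares(lambda p:res(p,sel),[.4,0,-.2],loss="soft_l1");print(np.round(r.x,4),np.round(r.fun.reshape(-1,2),1).tolist())
p=least_squares(res,[.4,0,-.2],loss="soft_l1").x;np.save("p.npy",p)
for n,q in dict(lpiv=(.05,.15,.095),lgrip0=(-.03,.15,.095),handle=(-.11,0,.085),hinge=(.075,0,.055),fast=(-.02,.05,.093),pad=(-.02,-.05,.069)).items(): 
    w=E2W(p,q)[0];print(n,np.round(w,4),np.hypot(*w[:2]).round(3))
print("post",ray(fs["top"],t(249,181),.107))
for n,cam,uv,z in(("jar","top",(416,315),.055),("loupe","top",(422,257),.03),("holder","top",(178,223),.03)):print(n,ray(fs[cam],uv,z).round(3))
E
```

```text
[ 0.5307  0.0187 -0.2154] [[-1.4, -1.7], [1.8, -1.0], [1.1, 1.2], [-2.0, 0.0], [-0.6, -1.2], [-0.1, -0.1], [-0.2, 0.3], [-1.2, -0.5], [1.3, -1.1], [-0.3, 2.1], [-3.0, -0.2], [-0.7, -0.4], [-0.3, -1.6], [0.0, 1.7], [-1.6, 0.4]]
[ 0.53    0.0177 -0.213 ] [[-1.1, -1.2], [2.2, -0.8], [1.7, 1.4], [-1.5, 0.6], [-0.3, -0.7], [0.3, 0.1], [0.4, 0.5], [-0.6, -0.0]]
[ 0.5315  0.0198 -0.2208] [[2.0, -1.0], [-0.1, 1.8], [-2.4, -0.8], [0.2, -0.5], [0.4, -1.6], [0.4, 1.4], [-1.0, -0.1]]
lpiv [0.6116 0.1545 0.095 ] 0.631
lgrip0 [0.5335 0.1716 0.095 ] 0.56
handle [0.4233 0.0422 0.085 ] 0.425
hinge [0.604  0.0027 0.055 ] 0.604
fast [0.5219 0.0718 0.093 ] 0.527
pad [ 0.5005 -0.0259  0.069 ] 0.501
post [0.53218864 0.17098735 0.107     ]
jar [ 0.409 -0.18   0.055]
loupe [ 0.535 -0.197  0.03 ]
holder [0.601 0.338 0.03 ]
```

Call:
step_arm --targets '[[0.6, [0.0254, -0.031, 0], [0, 0, 0]], [0.6, [0.0254, -0.031, 0], [0, 0, 0]], [0.6, [0.0254, -0.031, 0], [0, 0, 0]], [0.6, [0.0254, -0.031, 0], [0, 0, 0]], [0.6, [0.0254, -0.031, 0], [0, 0, 0]]]'

```text
clock: 1.62
eef_pos: [0.2503, -0.444, 0.2314]
eef_rot: [[0.967, 0.256, 0.0], [0.256, -0.967, -0.0], [0.0, 0.0, -1.0]]
ft_force: [1.6, -0.7, 0.5]
opening: 0.0511
gripper_force: 0.0
```

Call:
step_arm --targets '[[0.6, [0.0254, -0.031, 0], [0, 0, 0]], [0.6, [0.0254, -0.031, 0], [0, 0, 0]], [0.6, [0.0254, -0.031, 0], [0, 0, 0]], [0.6, [0.0254, -0.031, 0], [0, 0, 0]], [0.6, [0.0254, -0.031, 0], [0, 0, 0]]]'

```text
clock: 2.03
eef_pos: [0.3333, -0.2617, 0.2317]
eef_rot: [[0.967, 0.256, 0.001], [0.256, -0.967, -0.001], [0.0, 0.001, -1.0]]
ft_force: [1.3, -0.2, -0.1]
opening: 0.0512
gripper_force: 0.0
```

Call:
step_arm --targets '[[0.6, [0.0254, -0.031, 0], [0, 0, 0]], [0.6, [0.0254, -0.031, 0], [0, 0, 0]], [0.6, [0.0254, -0.031, 0], [0, 0, 0]], [0.6, [0.0254, -0.031, 0], [0, 0, 0]], [0.6, [0.0254, -0.031, 0], [0, 0, 0]]]'

```text
clock: 2.45
eef_pos: [0.4163, -0.0791, 0.2318]
eef_rot: [[0.966, 0.257, 0.001], [0.257, -0.966, -0.001], [0.001, 0.001, -1.0]]
ft_force: [1.3, -0.3, -0.1]
opening: 0.0514
gripper_force: 0.0
```

Call:
step_arm --targets '[[0.6, [0.0254, -0.031, 0], [0, 0, 0]], [0.6, [0.0254, -0.031, 0], [0, 0, 0]], [0.6, [0.0254, -0.031, 0], [0, 0, 0]], [0.6, [0.0254, -0.031, 0], [0, 0, 0]], [0.6, [0.0254, -0.031, 0], [0, 0, 0]]]'

```text
clock: 2.87
eef_pos: [0.4993, 0.1032, 0.2315]
eef_rot: [[0.967, 0.256, 0.001], [0.256, -0.967, -0.0], [0.001, 0.0, -1.0]]
ft_force: [1.1, -0.7, 0.9]
opening: 0.051
gripper_force: 0.0
```

Call:
step_arm --targets '[[0.6, [0, 0, 0], [0, 0, -7]], [0.6, [0, 0, 0], [0, 0, -7]], [0.6, [0, 0, 0], [0, 0, -7]], [0.6, [0, 0, 0], [0, 0, -7]], [0.6, [0, 0, 0], [0, 0, -7]]]'

```text
clock: 3.28
eef_pos: [0.4987, 0.1016, 0.2313]
eef_rot: [[0.64, 0.769, 0.0], [0.769, -0.64, -0.0], [-0.0, 0.0, -1.0]]
ft_force: [0.2, -0.3, 0.4]
opening: 0.051
gripper_force: 0.0
```

Call:
step_arm --targets '[[0.6, [0, 0, 0], [0, 0, -7]], [0.6, [0, 0, 0], [0, 0, -7]], [0.6, [0, 0, 0], [0, 0, -7]], [0.6, [0, 0, 0], [0, 0, -7]], [0.6, [0, 0, 0], [0, 0, 0]]]'

```text
clock: 3.7
eef_pos: [0.4987, 0.1014, 0.2313]
eef_rot: [[0.207, 0.978, -0.0], [0.978, -0.207, 0.0], [0.0, -0.0, -1.0]]
ft_force: [-0.3, 0.1, 0.2]
opening: 0.0514
gripper_force: 0.0
```

Call:
step_arm --targets '[[0.6, [0.0377, 0.0093, 0], [0, 0, 0]], [0.6, [0.0376, 0.0093, 0], [0, 0, 0]], [0.6, [0, 0, 0.0375], [0, 0, 0]], [0.6, [0, 0, 0.0375], [0, 0, 0]], [0.6, [0, 0, 0.0375], [0, 0, 0]]]'

```text
clock: 4.12
eef_pos: [0.5332, 0.1719, 0.1178]
eef_rot: [[0.213, 0.977, 0.002], [0.977, -0.213, 0.0], [0.001, 0.002, -1.0]]
ft_force: [0.6, -0.5, -0.2]
opening: 0.0515
gripper_force: 0.0
```

Call:
step_arm --targets '[[0.6, [0, 0, 0.025], [0, 0, 0]], [0.6, [0, 0, 0.0125], [0, 0, 0]], [0.6, [0, 0, 0], [0, 0, 0]]]'

```text
clock: 4.37
eef_pos: [0.531, 0.1705, 0.0786]
eef_rot: [[0.212, 0.977, -0.005], [0.977, -0.212, -0.001], [-0.002, -0.005, -1.0]]
ft_force: [-0.7, -0.0, 0.7]
opening: 0.0512
gripper_force: 0.0
```

Call:
step_arm --targets '[[0, [0, 0, 0], [0, 0, 0]], [0, [0, 0, 0], [0, 0, 0]], [0, [0, 0, 0], [0, 0, 0]], [0, [0, 0, 0], [0, 0, 0]], [0, [0, 0, 0], [0, 0, 0]]]' --newtons 25

```text
clock: 4.78
eef_pos: [0.5316, 0.1724, 0.0831]
eef_rot: [[0.21, 0.978, -0.0], [0.978, -0.21, 0.0], [0.0, -0.001, -1.0]]
ft_force: [-6.2, 1.8, 5.9]
opening: 0.0109
gripper_force: 25.6
```

Call:
step_arm --targets '[[0, [0.0112, 0.0008, -0.002], [0, 0, 0]], [0, [0.0109, 0.0023, 0], [0, 0, 0]], [0, [0.0105, 0.0038, 0], [0, 0, 0]], [0, [0.0099, 0.0053, 0], [0, 0, 0]], [0, [0.0091, 0.0066, 0], [0, 0, 0]]]'

```text
clock: 5.2
eef_pos: [0.5621, 0.2195, 0.0836]
eef_rot: [[0.209, 0.978, -0.0], [0.978, -0.209, 0.001], [0.001, -0.0, -1.0]]
ft_force: [-3.6, -1.5, -0.4]
opening: 0.0109
gripper_force: 25.5
```

Call:
step_arm --targets '[[0, [0.008, 0.0078, 0], [0, 0, 0]], [0, [0.0069, 0.0088, 0], [0, 0, 0]], [0, [0.0056, 0.0097, 0], [0, 0, 0]], [0, [0.0042, 0.0104, 0], [0, 0, 0]], [0, [0.0027, 0.0109, 0], [0, 0, 0]]]'

```text
clock: 5.62
eef_pos: [0.6146, 0.239, 0.0838]
eef_rot: [[0.208, 0.978, 0.001], [0.978, -0.208, 0.005], [0.005, -0.001, -1.0]]
ft_force: [-2.7, 4.4, -3.8]
opening: 0.011
gripper_force: 25.0
```

Call:
step_arm --targets '[[0.5, [0, 0, 0], [0, 0, 0]], [0.5, [0, 0, 0], [0, 0, 0]], [0.5, [0, 0, -0.02], [0, 0, 0]], [0.5, [0, 0, -0.035], [0, 0, 0]], [0.5, [0, 0, -0.035], [0, 0, 0]]]'

```text
clock: 6.03
eef_pos: [0.6138, 0.234, 0.1736]
eef_rot: [[0.21, 0.978, -0.001], [0.978, -0.21, -0.001], [-0.001, -0.001, -1.0]]
ft_force: [0.5, 0.7, 0.2]
opening: 0.0424
gripper_force: 0.0
```

Call:
step_arm --targets '[[0.28, [-0.0332, -0.0209, 0], [0, 0, 0]], [0.28, [-0.0332, -0.0209, 0], [0, 0, 0]], [0.28, [-0.0332, -0.0209, 0], [0, 0, 0]], [0.28, [-0.0332, -0.0209, 0], [0, 0, 0]], [0.28, [-0.0332, -0.0209, 0], [0, 0, 0]]]'

```text
clock: 6.45
eef_pos: [0.4762, 0.0928, 0.1737]
eef_rot: [[0.21, 0.978, 0.002], [0.978, -0.21, -0.001], [-0.001, 0.002, -1.0]]
ft_force: [0.1, -0.1, 0.5]
opening: 0.024
gripper_force: 0.0
```

Call:
step_arm --targets '[[0.28, [-0.0332, -0.0209, 0], [0, 0, 0]], [0.28, [-0.0332, -0.0209, 0], [0, 0, 0]], [0.28, [0, 0, 0], [0, 0, 0]]]'

```text
clock: 6.7
eef_pos: [0.4172, 0.0317, 0.1725]
eef_rot: [[0.217, 0.976, -0.004], [0.976, -0.217, -0.007], [-0.008, -0.003, -1.0]]
ft_force: [-0.2, -0.7, -0.4]
opening: 0.0241
gripper_force: 0.0
```

```bash
python3 - <<'E'
from h import *
from plant import robot
for n in("top","scene"):
    f=robot.grab_frame(n);a=f["color"][160:360,150:450,::-1].copy()
    cv2.imwrite(f"pics/{n}1.png",cv2.resize(a,None,fx=2.5,fy=2.5,interpolation=cv2.INTER_CUBIC))
p=np.load("p.npy");h=E2W(p,(-.11,0,.085))[0];s=robot.state();d=h-s["eef_pos"];print(s["eef_pos"],s["opening"],d@s["eef_rot"])
a=cv2.imread("pics/top1.png");b=cv2.imread("pics/scene1.png");cv2.imwrite("pics/b1.png",np.r_[a,b][:, :] if 0 else cv2.resize(np.r_[a,b],(450,600)))
E
```

```text
[0.42252076 0.03628687 0.17404116] 0.023709396720130484 [ 0.00608788 -0.00079362  0.08902995]
```

View pics/b1.png

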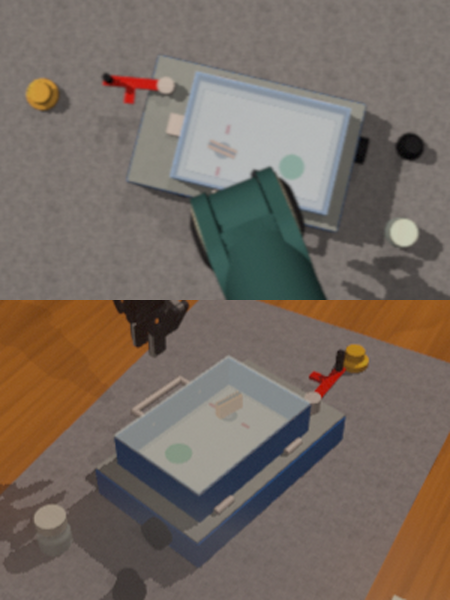

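```bash
python3 - <<'E'
from h import *
from plant import robot
f=robot.grab_frame("top");p=np.load("p.npy")
print(ray(f,(150+405/2.5,180+315/2.5),.085),E2W(p,(-.11,0,.085)),proj(f,E2W(p,(-.11,0,.085))))
g=robot.grab_frame("scene");print(ray(g,(150+288/2.7,160+171/2.7),.085))
s=robot.state();print(s["eef_pos"],(E2W(p,(-.11,0,.085))[0]-s["eef_pos"])@s["eef_rot"])
E
```

```text
[0.42457924 0.04099097 0.085     ] [[0.423258   0.04221585 0.085     ]] [[311.39853618 306.6308471 ]]
[0.42624071 0.04709302 0.085     ]
[0.42378375 0.03851367 0.17412716] [ 0.00344812 -0.00153711  0.08912565]
```

Call:
step_arm --targets '[[0.28, [0.003, 0.0, 0.035], [0, 0, 0]], [0.28, [0, 0, 0.035], [0, 0, 0]], [0.28, [0, 0, 0.025], [0, 0, 0]], [0.28, [0, 0, 0.011], [0, 0, 0]], [0.28, [0, 0, 0], [0, 0, 0]]]'

```text
clock: 7.32
eef_pos: [0.4229, 0.0423, 0.0674]
eef_rot: [[0.207, 0.978, -0.003], [0.978, -0.207, -0.003], [-0.004, -0.002, -1.0]]
ft_force: [-10.8, -4.4, 24.6]
opening: 0.0241
gripper_force: 13.3
```

Call:
step_arm --targets '[[0, [0, 0, 0], [0, 0, 0]], [0, [0, 0, 0], [0, 0, 0]], [0, [0, 0, 0], [0, 0, 0]], [0, [0, 0, 0], [0, 0, 0]]]' --newtons 30

```text
clock: 7.65
eef_pos: [0.4206, 0.0432, 0.0671]
eef_rot: [[0.207, 0.978, -0.006], [0.978, -0.207, -0.001], [-0.002, -0.006, -1.0]]
ft_force: [-11.0, 1.3, 14.8]
opening: 0.0088
gripper_force: 29.4
```

```bash
python3 -c "
import numpy as np
t=.1608+np.linspace(0,1.78,17);x=-.1874*np.cos(t);z=.1874*np.sin(t)
print(np.c_[np.diff(x),-np.diff(z)].round(4).tolist())"
```

```text
[[0.0045, -0.0204], [0.0067, -0.0197], [0.0089, -0.0189], [0.0109, -0.0178], [0.0128, -0.0164], [0.0145, -0.0149], [0.0161, -0.0132], [0.0175, -0.0113], [0.0186, -0.0093], [0.0196, -0.0072], [0.0202, -0.005], [0.0207, -0.0027], [0.0208, -0.0004], [0.0207, 0.0019], [0.0204, 0.0042], [0.0198, 0.0064]]
```

Call:
step_arm --targets '[[0, [0, 0.0045, -0.0204], [0, 0, 0]], [0, [0, 0.0067, -0.0197], [0, 0, 0]], [0, [0, 0.0089, -0.0189], [0, 0, 0]]]'

```text
clock: 7.9
eef_pos: [0.4388, 0.0391, 0.1256]
eef_rot: [[0.206, 0.978, -0.01], [0.978, -0.206, 0.001], [-0.001, -0.01, -1.0]]
ft_force: [-6.5, 1.4, -1.6]
opening: 0.0087
gripper_force: 29.6
```

Call:
step_arm --targets '[[0, [0, 0.0109, -0.0178], [0, 0, 0]], [0, [0, 0.0128, -0.0164], [0, 0, 0]], [0, [0, 0.0145, -0.0149], [0, 0, 0]], [0, [0, 0.0161, -0.0132], [0, 0, 0]], [0, [0, 0.0175, -0.0113], [0, 0, 0]]]'

```text
clock: 8.32
eef_pos: [0.5085, 0.0237, 0.2011]
eef_rot: [[0.207, 0.978, -0.013], [0.978, -0.207, -0.003], [-0.005, -0.012, -1.0]]
ft_force: [-18.6, -2.3, 22.2]
opening: 0.0086
gripper_force: 31.3
```

Call:
step_arm --targets '[[0, [0, 0.0186, -0.0093], [0, 0, 0]], [0, [0, 0.0196, -0.0072], [0, 0, 0]], [0, [0, 0.0202, -0.005], [0, 0, 0]], [0, [0, 0.0207, -0.0027], [0, 0, 0]]]'

```text
clock: 8.65
eef_pos: [0.5912, 0.005, 0.2247]
eef_rot: [[0.209, 0.978, -0.001], [0.978, -0.209, -0.002], [-0.002, -0.001, -1.0]]
ft_force: [-2.2, -2.1, -1.5]
opening: 0.0088
gripper_force: 30.6
```

Call:
step_arm --targets '[[0, [0, 0.0208, -0.0004], [0, 0, 0]], [0, [0, 0.0207, 0.0019], [0, 0, 0]], [0, [0, 0.0204, 0.0042], [0, 0, 0]], [0, [0, 0.0198, 0.0064], [0, 0, 0]], [0, [0, 0, 0], [0, 0, 0]]]'

```text
clock: 9.07
eef_pos: [0.6743, -0.0132, 0.2105]
eef_rot: [[0.211, 0.977, 0.002], [0.977, -0.211, -0.001], [-0.0, 0.003, -1.0]]
ft_force: [2.2, -5.2, 1.3]
opening: 0.0091
gripper_force: 30.3
```

Call:
step_arm --targets '[[0.35, [0, 0, 0], [0, 0, 0]], [0.35, [0, 0, 0], [0, 0, 0]], [0.35, [0, 0, -0.02], [0, 0, 0]], [0.35, [0, 0, -0.03], [0, 0, 0]], [0.35, [0, 0, -0.03], [0, 0, 0]]]'

```text
clock: 9.48
eef_pos: [0.6693, -0.0104, 0.292]
eef_rot: [[0.208, 0.978, -0.002], [0.978, -0.208, 0.001], [0.0, -0.003, -1.0]]
ft_force: [0.4, -0.3, 1.7]
opening: 0.03
gripper_force: 0.0
```

Call:
step_arm --targets '[[0.35, [0.0233, -0.0305, 0], [0, 0, 0]], [0.35, [0.0233, -0.0305, 0], [0, 0, 0]], [0.35, [0.0233, -0.0305, 0], [0, 0, 0]], [0.35, [0.0233, -0.0305, 0], [0, 0, 0]], [0.35, [0.0233, -0.0305, 0], [0, 0, 0]]]'

```text
clock: 9.9
eef_pos: [0.5434, 0.1363, 0.2922]
eef_rot: [[0.208, 0.978, 0.0], [0.978, -0.208, 0.0], [0.0, 0.0, -1.0]]
ft_force: [0.3, 0.9, 0.7]
opening: 0.0298
gripper_force: 0.0
```

Call:
step_arm --targets '[[0.35, [0.0233, -0.0305, 0], [0, 0, 0]], [0.35, [0.0233, -0.0305, 0], [0, 0, 0]], [0.35, [0.0233, -0.0305, 0], [0, 0, 0]], [0.35, [0.0233, -0.0305, 0], [0, 0, 0]], [0.35, [0, 0, 0], [0, 0, 0]]]'

```text
clock: 10.32
eef_pos: [0.4389, 0.2583, 0.2931]
eef_rot: [[0.196, 0.981, -0.0], [0.981, -0.196, 0.003], [0.003, -0.001, -1.0]]
ft_force: [-0.2, 1.2, 0.3]
opening: 0.0298
gripper_force: 0.0
```

```bash
python3 - <<'E'
from h import *
from plant import robot
f=robot.grab_frame("top");g=robot.grab_frame("scene")
cv2.imwrite("pics/top2.png",f["color"][:,:,::-1]);cv2.imwrite("pics/scene2.png",g["color"][:,:,::-1])
a=cv2.resize(f["color"][190:330,200:420,::-1],(630,400),interpolation=cv2.INTER_CUBIC)
b=cv2.resize(g["color"][150:330,200:420,::-1],None,fx=3,fy=3,interpolation=cv2.INTER_CUBIC)
cv2.imwrite("pics/t2c.png",a);cv2.imwrite("pics/s2c.png",b)
for n in("top","scene"):
  for t in("fastener","panel_pad"):
    print(n,t,[(round(q["confidence"],2),q["bbox"],np.argwhere(q["mask"]).mean(0)[::-1].round(1).tolist()) for q in robot.trace(t,n)[:2]])
p=np.load("p.npy")
for q in((-.02,.05,.099),(-.02,-.05,.069)): print(proj(f,E2W(p,q)),proj(g,E2W(p,q)))
E
```

```text
top fastener [(0.46, [287.0, 254.0, 308.1, 263.8], [296.4, 258.8])]
top panel_pad [(0.95, [276.0, 219.5, 371.3, 292.2], [323.2, 256.6])]
scene fastener [(0.51, [294.4, 221.1, 314.1, 241.0], [302.8, 230.0])]
scene panel_pad [(0.86, [242.7, 219.1, 333.3, 293.7], [284.0, 258.2])]
[[297.84455715 258.48079842]] [[302.1385528  226.55972498]]
[[344.3349461  270.39672838]] [[268.70431715 262.89884659]]
```

View pics/t2c.png

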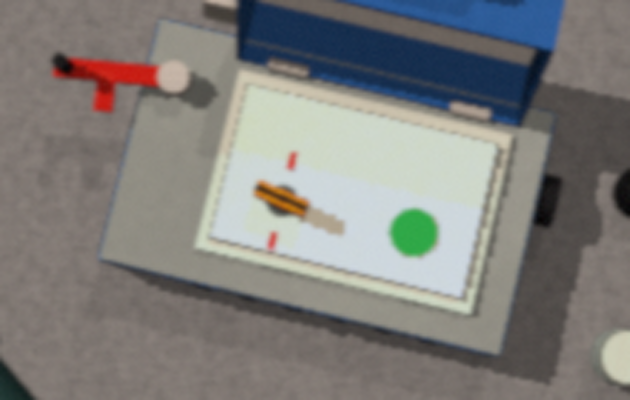

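View pics/s2c.png

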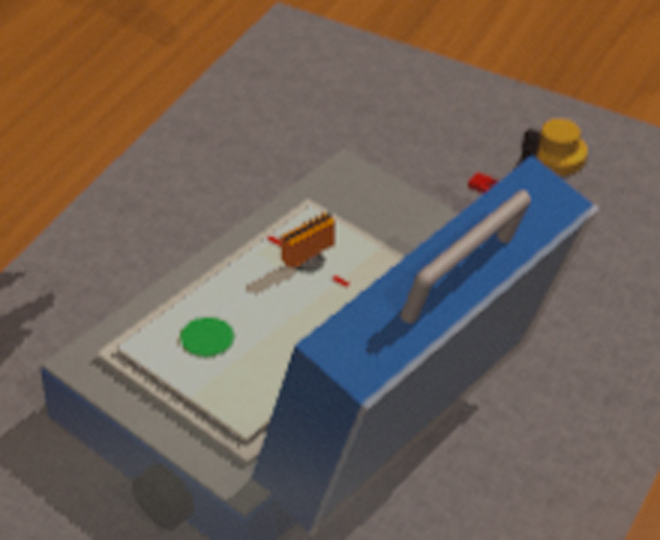

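```bash
cat >m.py <<'E'
from h import *
def blobs(img,kind,mn=6):
    h=cv2.cvtColor(img,cv2.COLOR_RGB2HSV);H,S,V=[h[...,i].astype(int) for i in range(3)]
    m={"red":((H<6)|(H>172))&(S>110)&(V>100),"orange":(H>=7)&(H<=20)&(S>140)&(V>70),"green":(H>45)&(H<75)&(S>140)}[kind].astype(np.uint8)
    n,l,st,c=cv2.connectedComponentsWithStats(m)
    return [(st[i,4],c[i],np.argwhere(l==i)[:,::-1]) for i in range(1,n) if st[i,4]>=mn]
E
python3 - <<'E'
from m import *
for n in("top","scene"):
    im=cv2.imread(f"pics/{n}2.png")[:,:,::-1].copy()
    from plant import robot
    f=robot.grab_frame(n)
    for k,z in(("red",.067),("orange",.099),("green",.069)):
        for a,c,pts in blobs(im,k):
            w=ray(f,c,z).round(4)
            if not(.4<w[0]<.65 and -.1<w[1]<.16):continue
            W=np.array([ray(f,q,z)[:2] for q in pts]);u,s,v=np.linalg.svd(W-W.mean(0));
            print(n,k,a,c.round(1),w[:2],"axis deg",np.degrees(np.arctan2(v[0,1],v[0,0])).round(1))
E
```

```text
top red 8 [301.5 246. ] [0.551  0.0657] axis deg 170.3
top red 6 [294.7 273.8] [0.4916 0.079 ] axis deg 168.3Traceback (most recent call last):
  File "<stdin>", line 10, in <module>
    u, s, vh = gufunc(a, signature=signature)
               ~~~~~~^^^^^^^^^^^^^^^^^^^^^^^^
numpy._core._exceptions._ArrayMemoryError: Unable to allocate 254. GiB for an array with shape (184690, 184690) and data type float64
```

```bash
python3 - <<'E'
from m import *
from plant import robot
for n in("top","scene"):
    im=cv2.imread(f"pics/{n}2.png")[:,:,::-1].copy()
    f=robot.grab_frame(n)
    for k,z in(("red",.067),("orange",.099),("green",.069)):
        for a,c,pts in blobs(im,k):
            w=ray(f,c,z).round(4)
            if a>2000 or not(.4<w[0]<.65 and -.1<w[1]<.16):continue
            W=np.array([ray(f,q,z)[:2] for q in pts]);u,s,v=np.linalg.svd(W-W.mean(0),full_matrices=False)
            print(n,k,a,c.round(1),w[:2],"axis deg",np.degrees(np.arctan2(v[0,1],v[0,0])).round(1))
s=robot.state();print(s["eef_pos"],s["eef_rot"].round(3).tolist() if hasattr(s["eef_rot"],"round") else s["eef_rot"],s["joint_positions"])
E
```

```text
top red 8 [301.5 246. ] [0.551  0.0657] axis deg 170.3
top red 6 [294.7 273.8] [0.4916 0.079 ] axis deg 168.3
top orange 100 [298.  259.2] [0.5204 0.0715] axis deg 66.8
top green 176 [344. 271.] [ 0.4992 -0.0253] axis deg -174.0
scene red 6 [290.5 229.5] [0.4877 0.0824] axis deg -2.3
scene red 9 [312.8 243.1] [0.5489 0.069 ] axis deg -7.5
scene orange 189 [302. 230.] [0.5267 0.0625] axis deg -94.5
scene green 158 [268.6 261.7] [ 0.4986 -0.0233] axis deg -67.0
[0.44626541 0.24973742 0.29173803] [[0.212, 0.977, -0.0], [0.977, -0.212, 0.0], [-0.0, -0.0, -1.0]] [ 0.15386986  0.28891567 -0.86204795  1.82622923  0.24048097  1.13589635
 -1.00360161]
```

Call:
step_arm --targets '[[0.4, [0, 0, 0.02], [0, 0, 5.5]], [0.4, [0, 0, 0.02], [0, 0, 5.5]], [0.4, [0, 0, 0.02], [0, 0, 0]], [0.4, [0, 0, 0], [0, 0, 0]]]'

```text
clock: 11.1
eef_pos: [0.4442, 0.2485, 0.2286]
eef_rot: [[0.394, 0.919, -0.006], [0.919, -0.394, -0.003], [-0.005, -0.004, -1.0]]
ft_force: [-0.3, -0.5, -0.6]
opening: 0.0342
gripper_force: 0.0
```

Call:
step_arm --targets '[[0.4, [-0.0268, 0.0277, 0.012], [0, 0, 0]], [0.4, [-0.0268, 0.0277, 0.012], [0, 0, 0]], [0.4, [-0.0268, 0.0277, 0.012], [0, 0, 0]], [0.4, [-0.0268, 0.0277, 0.012], [0, 0, 0]], [0.4, [-0.0268, 0.0277, 0.012], [0, 0, 0]]]'

```text
clock: 11.52
eef_pos: [0.5217, 0.0709, 0.1726]
eef_rot: [[0.393, 0.92, 0.002], [0.92, -0.393, 0.0], [0.001, 0.001, -1.0]]
ft_force: [0.6, 0.8, -0.3]
opening: 0.034
gripper_force: 0.0
```

Call:
step_arm --targets '[[0.4, [0, 0, 0], [0, 0, 0]], [0.4, [0, 0, 0], [0, 0, 0]]]'

```text
clock: 11.68
eef_pos: [0.5214, 0.0699, 0.1719]
eef_rot: [[0.398, 0.917, -0.001], [0.917, -0.398, -0.0], [-0.0, -0.001, -1.0]]
ft_force: [-0.3, 0.6, 0.1]
opening: 0.0342
gripper_force: 0.0
```

```bash
python3 - <<'E'
from h import *
from plant import robot
s=robot.state();R=np.array(s["eef_rot"]);print(s["eef_pos"],(np.array([.5208,.072,.078])-s["eef_pos"])@R,np.degrees(np.arctan2(R[1,1],R[0,1])),s["joint_positions"])
E
```

```text
[0.521431   0.06991928 0.17185694] [ 0.00169304 -0.00133644  0.09385734] -23.457604141900998 [ 0.36573192  0.43623976 -0.6958539   1.92340027  0.35103361  0.90619025
 -0.91400675]
```

Call:
step_arm --targets '[[0.4, [0.0015, -0.0013, 0.035], [0, 0, 0]], [0.4, [0, 0, 0.035], [0, 0, 0]], [0.4, [0, 0, 0.018], [0, 0, 0]], [0.4, [0, 0, 0.006], [0, 0, 0]], [0.4, [0, 0, 0], [0, 0, 0]]]'

```text
clock: 12.1
eef_pos: [0.5192, 0.076, 0.0776]
eef_rot: [[0.391, 0.92, -0.002], [0.92, -0.391, 0.001], [-0.0, -0.002, -1.0]]
ft_force: [0.6, -0.1, 0.6]
opening: 0.0343
gripper_force: 0.0
```

Call:
step_arm --targets '[[0, [0, 0, 0], [0, 0, 0]], [0, [0, 0, 0], [0, 0, 0]], [0, [0, 0, 0], [0, 0, 0]], [0, [0, 0, 0], [0, 0, 0]], [0, [0, 0, 0], [0, 0, 0]]]' --newtons 40

```text
clock: 12.52
eef_pos: [0.5208, 0.0759, 0.0799]
eef_rot: [[0.392, 0.92, 0.003], [0.92, -0.392, 0.001], [0.002, 0.002, -1.0]]
ft_force: [-2.2, 3.2, 6.7]
opening: 0.0111
gripper_force: 40.6
```

```bash
python3 - <<'E'
from h import *
from plant import robot
s=robot.state();R=np.array(s["eef_rot"]);print(s["eef_pos"],np.degrees(np.arctan2(R[1,1],R[0,1])),s["joint_positions"][6],s["ft_force"],s["ft_torque"])
E
```

```text
[0.52079975 0.07588576 0.0798908 ] -23.082475541623694 -1.0251755435239882 [-2.17503531  3.2240338   6.74997459] [ 0.39834875  0.50539949 -0.0053731 ]
```

Call:
step_arm --targets '[[0.4, [0, 0, 0], [0, 0, 0]], [0.4, [0, 0, 0], [0, 0, 0]], [0.4, [-0.0037, 0, 0], [0, 0, 0]], [0.4, [0, 0, 0], [0, 0, 0]], [0.4, [0, 0, 0], [0, 0, 0]]]'

```text
clock: 12.93
eef_pos: [0.5183, 0.0707, 0.0779]
eef_rot: [[0.393, 0.919, -0.0], [0.919, -0.393, -0.0], [-0.0, 0.0, -1.0]]
ft_force: [0.3, -0.3, 0.2]
opening: 0.0341
gripper_force: 0.0
```

```bash
python3 - <<'E'
from h import *
from plant import robot
for i in range(3):
    robot.grab_frame("top");s=robot.state();R=np.array(s["eef_rot"]);print(s["eef_pos"],(np.array([.5208,.072,.078])-s["eef_pos"])@R,np.degrees(np.arctan2(R[1,1],R[0,1])))
E
```

```text
[0.51837738 0.07100583 0.07790592] [ 1.86653675e-03  1.83669743e-03 -9.44764996e-05] -23.150152882635556
[0.51839503 0.07114505 0.07791554] [ 1.73122971e-03  1.87553976e-03 -8.46911243e-05] -23.13897662899524
[0.518406   0.07128137 0.07791854] [ 1.60126714e-03  1.91927303e-03 -8.15836870e-05] -23.12983608594025
```

Call:
step_arm --targets '[[0.4, [0.0013, 0.0019, 0], [0, 0, 0]], [0, [0, 0, 0], [0, 0, 0]], [0, [0, 0, 0], [0, 0, 0]], [0, [0, 0, 0], [0, 0, 0]], [0, [0, 0, 0], [0, 0, 0]]]'

```text
clock: 13.5
eef_pos: [0.5194, 0.0726, 0.0781]
eef_rot: [[0.392, 0.92, -0.002], [0.92, -0.392, -0.0], [-0.001, -0.002, -1.0]]
ft_force: [-3.9, 0.9, 5.4]
opening: 0.0113
gripper_force: 39.8
```

Call:
step_arm --targets '[[0, [0, 0, 0], [0, 0, 6.6]], [0, [0, 0, 0], [0, 0, 6.6]], [0, [0, 0, 0], [0, 0, 6.6]], [0, [0, 0, 0], [0, 0, 6.6]], [0, [0, 0, 0], [0, 0, 0]]]'

```text
clock: 13.92
eef_pos: [0.5193, 0.0727, 0.0781]
eef_rot: [[0.762, 0.648, -0.002], [0.648, -0.762, -0.0], [-0.002, -0.001, -1.0]]
ft_force: [-5.8, 1.7, 6.2]
opening: 0.0108
gripper_force: 39.8
```

Call:
step_arm --targets '[[0, [0, 0, 0], [0, 0, 6.6]], [0, [0, 0, 0], [0, 0, 6.6]], [0, [0, 0, 0], [0, 0, 6.6]], [0, [0, 0, 0], [0, 0, 6.6]], [0, [0, 0, 0], [0, 0, 0]]]'

```text
clock: 14.33
eef_pos: [0.5192, 0.0728, 0.0781]
eef_rot: [[0.97, 0.243, -0.003], [0.243, -0.97, -0.0], [-0.003, -0.0, -1.0]]
ft_force: [-4.9, 1.7, 6.8]
opening: 0.0113
gripper_force: 40.0
```

Call:
step_arm --targets '[[0, [0, 0, 0], [0, 0, 6.6]], [0, [0, 0, 0], [0, 0, 6.6]], [0, [0, 0, 0], [0, 0, 6.6]], [0, [0, 0, 0], [0, 0, 6.6]], [0, [0, 0, 0], [0, 0, 0]]]'

```text
clock: 14.75
eef_pos: [0.5192, 0.0729, 0.0781]
eef_rot: [[0.977, -0.214, -0.003], [-0.214, -0.977, 0.0], [-0.003, 0.001, -1.0]]
ft_force: [-4.9, 2.0, 6.7]
opening: 0.0112
gripper_force: 40.0
```

```bash
python3 - <<'E'
from h import *
from plant import robot
s=robot.state();R=np.array(s["eef_rot"]);print(s["eef_pos"],np.degrees(np.arctan2(R[1,1],R[0,1])),s["joint_positions"],s["ft_force"],s["ft_torque"])
E
```

```text
[0.51916019 0.07293514 0.07811838] -102.3340487515413 [ 0.01791915  0.49897009 -0.27250166  2.00229903  0.20811073  0.6692235
 -2.17324877] [-4.92013339  1.9636975   6.69972536] [ 0.35548356  1.23000495 -0.13298078]
```

Call:
step_arm --targets '[[0.35, [0, 0, 0], [0, 0, 0]], [0.35, [0, 0, 0], [0, 0, 0]], [0.35, [0, 0, -0.02], [0, 0, 0]], [0.35, [0, 0, -0.03], [0, 0, 0]], [0.35, [0, 0, -0.03], [0, 0, 0]]]'

```text
clock: 15.17
eef_pos: [0.5203, 0.0713, 0.158]
eef_rot: [[0.977, -0.212, -0.002], [-0.212, -0.977, -0.0], [-0.002, 0.001, -1.0]]
ft_force: [-0.2, 0.2, -0.3]
opening: 0.03
gripper_force: 0.0
```

Call:
step_arm --targets '[[0, [0, 0.035, 0], [0, 0, 0]], [0, [0, 0.035, 0], [0, 0, 0]], [0, [0, 0.035, 0], [0, 0, 0]], [0, [0, 0.035, 0], [0, 0, 0]], [0, [0, 0.035, 0], [0, 0, 0]]]' --newtons 60

```text
clock: 15.58
eef_pos: [0.4831, -0.1012, 0.1581]
eef_rot: [[0.977, -0.212, 0.001], [-0.212, -0.977, -0.001], [0.001, 0.0, -1.0]]
ft_force: [1.0, -0.3, -0.5]
opening: 0.0002
gripper_force: 0.0
```

```bash
python3 - <<'E'
from m import *
from plant import robot
ims=[]
for n in("top","scene"):
    f=robot.grab_frame(n);im=f["color"]
    for k,z in(("red",.067),("orange",.099),("green",.069)):
        for a,c,pts in blobs(im,k):
            w=ray(f,c,z).round(4)
            if a>2000 or not(.4<w[0]<.65 and -.1<w[1]<.16):continue
            W=np.array([ray(f,q,z)[:2] for q in pts]);u,s,v=np.linalg.svd(W-W.mean(0),full_matrices=False)
            print(n,k,a,c.round(1),w[:2],"axis deg",np.degrees(np.arctan2(v[0,1],v[0,0])).round(1))
    ims.append(cv2.resize(im[190:310,220:420,::-1],(640,300*640//500),interpolation=cv2.INTER_CUBIC)[:290])
c=robot.grab_frame("top")["color"][225:295,260:360,::-1];ims[0]=cv2.resize(c,(640,448),interpolation=cv2.INTER_CUBIC)[:300]
cv2.imwrite("pics/c3.png",np.r_[ims[0],ims[1]])
s=robot.state();print(s["eef_pos"],s["opening"],(np.array([.4995,-.025,.0695])-s["eef_pos"])@np.array(s["eef_rot"]))
E
```

```text
top red 8 [301.5 246. ] [0.551  0.0657] axis deg 170.3
top red 7 [294.6 274.1] [0.491  0.0792] axis deg 166.5
top orange 98 [297.9 259.4] [0.52   0.0716] axis deg 167.6
top green 176 [344. 271.] [ 0.4992 -0.0253] axis deg -174.0
scene red 8 [291.  229.9] [0.4893 0.0819] axis deg -13.2
scene red 8 [312.8 243. ] [0.5487 0.0692] axis deg -4.6
scene orange 189 [302.  229.9] [0.5265 0.0628] axis deg -29.1
scene green 159 [268.6 261.8] [ 0.4987 -0.0233] axis deg -65.0
[ 0.48284233 -0.1027792   0.15790269] 5.400883846423345e-05 [-0.00077119 -0.07965067  0.08830228]
```

View pics/c3.png

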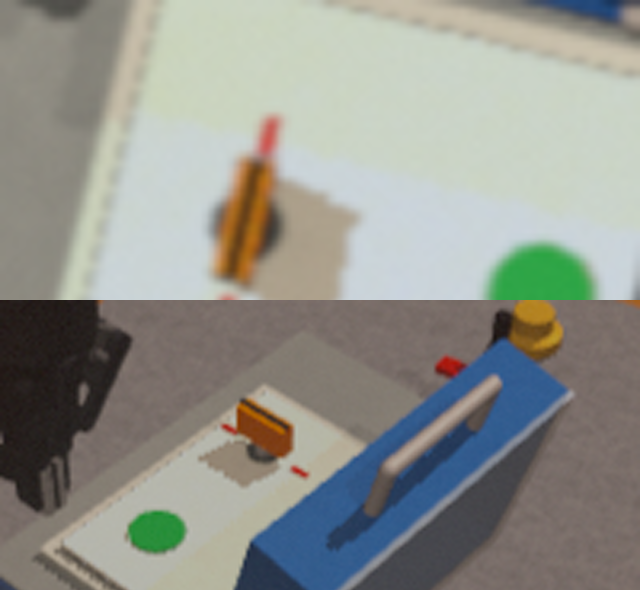

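Call:
step_arm --targets '[[0, [0, -0.04, 0], [0, 0, 0]], [0, [0, -0.0397, 0], [0, 0, 0]], [0, [0, 0, 0.035], [0, 0, 0]], [0, [0, 0, 0.03], [0, 0, 0]], [0, [0, 0, 0.01], [0, 0, 0]]]'

```text
clock: 16.15
eef_pos: [0.4983, -0.0193, 0.0797]
eef_rot: [[0.978, -0.209, -0.005], [-0.209, -0.978, 0.001], [-0.005, 0.0, -1.0]]
ft_force: [-0.9, -0.8, 0.4]
opening: -0.0
gripper_force: 0.0
```

Call:
step_arm --targets '[[0, [0, 0, 0.004], [0, 0, 0]], [0, [0, 0, 0.004], [0, 0, 0]], [0, [0, 0, 0.004], [0, 0, 0]], [0, [0, 0, 0], [0, 0, 0]], [0, [0, 0, 0], [0, 0, 0]]]'

```text
clock: 16.57
eef_pos: [0.501, -0.0215, 0.0718]
eef_rot: [[0.977, -0.214, 0.002], [-0.214, -0.977, -0.0], [0.002, -0.0, -1.0]]
ft_force: [0.1, 0.7, 0.8]
opening: -0.0001
gripper_force: 0.0
```

Call:
step_arm --targets '[[0, [-0.001, 0.003, 0], [0, 0, 0]], [0, [0, 0, 0.002], [0, 0, 0]], [0, [0, 0, 0.002], [0, 0, 0]], [0, [0, 0, 0.002], [0, 0, 0]], [0, [0, 0, 0], [0, 0, 0]]]'

```text
clock: 16.98
eef_pos: [0.4991, -0.0246, 0.0652]
eef_rot: [[0.977, -0.214, 0.001], [-0.214, -0.977, -0.001], [0.001, 0.001, -1.0]]
ft_force: [-0.9, -1.9, 5.8]
opening: 0.0001
gripper_force: 2.8
```

Call:
step_arm --targets '[[0, [0, 0, 0.001], [0, 0, 0]], [0, [0, 0, 0.001], [0, 0, 0]], [0, [0, 0, 0], [0, 0, 0]]]'

```text
clock: 17.23
eef_pos: [0.4991, -0.0246, 0.0634]
eef_rot: [[0.977, -0.214, 0.001], [-0.214, -0.977, -0.001], [0.001, 0.001, -1.0]]
ft_force: [-0.9, -2.4, 7.1]
opening: 0.0002
gripper_force: 3.7
```

Call:
step_arm --targets '[[0, [0, 0, 0.001], [0, 0, 0]], [0, [0, 0, 0.0005], [0, 0, 0]], [0, [0, 0, 0], [0, 0, 0]]]'

```text
clock: 17.48
eef_pos: [0.4991, -0.0247, 0.0629]
eef_rot: [[0.977, -0.214, 0.001], [-0.214, -0.977, -0.001], [0.001, 0.001, -1.0]]
ft_force: [-5.1, -1.8, 16.9]
opening: 0.0001
gripper_force: 8.4
```

Call:
step_arm --targets '[[0, [0, 0, 0.0005], [0, 0, 0]], [0, [0, 0, 0], [0, 0, 0]], [0, [0, 0, 0], [0, 0, 0]]]'

```text
clock: 17.73
eef_pos: [0.4991, -0.0247, 0.0628]
eef_rot: [[0.977, -0.214, 0.001], [-0.214, -0.977, -0.002], [0.001, 0.001, -1.0]]
ft_force: [-5.5, -1.2, 21.4]
opening: 0.0001
gripper_force: 10.6
```

Call:
step_arm --targets '[[0, [0, 0, 0], [0, 0, 0]], [0, [0, 0, 0], [0, 0, 0]], [0, [0, 0, 0], [0, 0, 0]], [0, [0, 0, 0], [0, 0, 0]], [0, [0, 0, 0], [0, 0, 0]]]'

```text
clock: 18.15
eef_pos: [0.4991, -0.0247, 0.0628]
eef_rot: [[0.977, -0.214, 0.001], [-0.214, -0.977, -0.002], [0.001, 0.001, -1.0]]
ft_force: [-6.1, -2.2, 21.2]
opening: -0.0002
gripper_force: 10.6
```

Call:
step_arm --targets '[[0, [0, 0, 0], [0, 0, 0]], [0, [0, 0, 0], [0, 0, 0]], [0, [0, 0, 0], [0, 0, 0]], [0, [0, 0, 0], [0, 0, 0]], [0, [0, 0, 0], [0, 0, 0]]]'

```text
clock: 18.57
eef_pos: [0.4992, -0.0247, 0.0629]
eef_rot: [[0.977, -0.214, 0.001], [-0.214, -0.977, -0.001], [0.001, 0.001, -1.0]]
ft_force: [-5.6, -2.0, 21.8]
opening: 0.0001
gripper_force: 10.6
```

```bash
python3 - <<'E'
from m import *
from plant import robot
g=robot.grab_frame("scene");f=robot.grab_frame("top")
a=cv2.resize(f["color"][160:360,150:450,::-1],(450,300));b=cv2.resize(g["color"][160:380,140:470,::-1],(450,300))
cv2.imwrite("pics/c4.png",np.r_[a,b])
for a,c,pts in blobs(f["color"],"orange"):
    if a<300: 
        W=np.array([ray(f,q,.099)[:2] for q in pts]);v=np.linalg.svd(W-W.mean(0),full_matrices=False)[2];print(a,c,np.degrees(np.arctan2(v[0,1],v[0,0])))
E
```

```text
179 [440.32960894  77.48603352] 168.92421032377433
180 [378.61666667 114.91666667] 173.76560555827365
185 [471.24324324 116.64864865] 147.74817890082676
96 [297.90625    259.19791667] 167.00976052704573
```

View pics/c4.png

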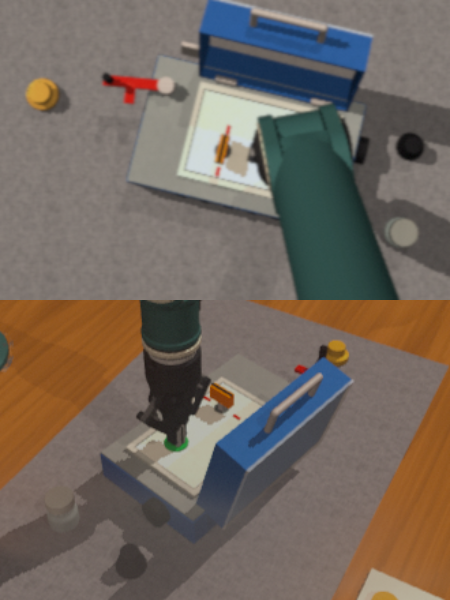

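```bash
python3 -c "
from plant import robot
print(robot.job_done())"
```

```text
the job is handed in; nothing more can be done
None
```

The job is handed in at about 19 s of the 72 s, and no verdict came back: latch swung out to about 1.4 rad, cover open past upright at about 1.8 rad, fastener slot in line with the red marks, panel held fully home at about 21 N, and the jar, loupe and holder still standing where they were.

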